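# Stand the slumped carton up and flip the tub shut

### The job

The cardboard carton has slumped over against the open storage tub and is in the way of its lid. First, with the lid left open, push the carton's overhanging top away from the tub until the carton stands upright by itself on its own base, on the spot; then push the tub's hinged lid over and down from behind until it is fully shut. Only push with the fingers: never pinch, lift or carry anything, do not shove the carton over or along the table, and leave the other crockery, cans and bottles on the table as they are.

Things in the scene. Friction and masses are not known exactly. Their poses are not given: they have to be found in the camera images.
- carton: Cardboard carton, 120 mm (x) by 75 mm (y) by 190 mm tall (z), 0.3 to 0.65 kg, red band and pale label on its broad faces, yellow strip on top. Origin: centre of its underside. At first it leans 27 to 36 degrees: its z axis tips towards its own +y (the tub's +y within 0.1 rad). It rests on its lower +y edge, 55 to 70 mm outside the tub's -y wall, and on that wall's rim.
- carton_top (a point): Middle of the carton's upper +y edge (37.5 mm along its y, 190 mm up its z): at the start it overhangs the tub's mouth by 30 to 45 mm, about 160 mm above the table. Push here towards the tub's -y: 1 N is enough. The balance point is at about 21 degrees of tilt; past it the carton drops back onto its base on its own. A fast push tips it over the other way.
- tub: Grey open-topped plastic tub, fixed, 240 mm (x) by 180 mm (y) by 100 mm high, walls 5 mm, packets inside up to 40 mm above the table. Origin: centre of its underside, on the table; z up. Its +y wall carries the lid's hinge, the carton leans on its -y wall. Its +y points roughly to the robot's left (world +y), within 0.4 rad.
- lid (a joint): Angle of the tub's lid, rad: 0 = fully shut, flat on the rim; pi/2 = vertical; 1.9 = stop, leaning back beyond the hinge. Starts at 1.35 to 1.75. The hinge is stiff: the lid stays where it is left (0.2 N m, so 1 to 3 N at 120 to 180 mm from the hinge) and has to be pushed all the way.
- lid_hinge (a point): Middle of the hinge line, 90 mm along the tub's +y from its centre, 100 mm above the table; the line runs along the tub's x. Axes are the lid's: the flat lid (blue, white panel on its outer face, 8 mm thick, 246 mm wide) extends 188 mm along -x of this frame; +z is its outward normal (up when shut, towards the tub's +y when open).
- lid_edge (a point): Middle of the lid's free edge, on the outer face: 188 mm from the hinge, 8 mm out. When the lid is shut it lies 8 mm beyond the tub's -y wall, 108 mm above the table.
- can: Bystander: drinks can with red band, 66 mm across, 122 mm tall, standing; origin at the centre of its underside.
- mug: Bystander: white mug, 80 mm across, 90 mm tall, handle at its +y; origin at the centre of its underside.
- jar: Bystander: amber jar with yellow cap, 72 mm across, 100 mm tall; origin at the centre of its underside.
- bowl: Bystander: red bowl, 116 mm across, 62 mm tall; origin at the centre of its underside.
- dish: Bystander: small white dish, 110 mm across, 25 mm tall; origin at the centre of its underside.
- bottle: Bystander: amber bottle with white cap, 66 mm across, 210 mm tall; origin at the centre of its underside.

How it is judged:
On the way, in this order (a step that is already met when the one before it is completed fails the run):
1. the carton stands upright on its base while the lid is still open (angle between carton's own z axis and vertical below 0.06 rad and height (world z) of carton below 0.006 m and angular speed of carton below 0.15 rad/s and value of joint lid above 1 rad), for 0.3 s.
2. the lid is fully shut (value of joint lid below 0.04 rad), for 0.2 s.
At the end, for the whole second after the job is handed in: The carton stands at rest upright on the table (tilt under 0.06 rad, base on the table within 6 mm), its origin within 80 mm of where it started; the lid is shut (under 0.04 rad, about 7 mm at its edge); every bystander is within 40 mm of its start (angle between carton's own z axis and vertical below 0.06 rad and height (world z) of carton below 0.006 m and distance of carton from where it was at the start of the episode below 0.08 m and linear speed of carton below 0.02 m/s and value of joint lid below 0.04 rad and distance of each of can, mug, jar, bowl, dish, bottle from where it was at the start of the episode below 0.04 m); the robot touches nothing.
It fails at once if the carton is lifted or falls over (its origin rises more than 30 mm above the table) (height (world z) of carton above 0.03 m).
It fails at once if the carton is shoved or carried more than 80 mm from its start (distance of carton from where it was at the start of the episode above 0.08 m).
It fails at once if the carton is pinched or pushed with more than 15 N (contact force between the fingers and carton above 15 N).
It fails at once if the lid is pinched or shoved: over 15 N from the fingers on lid or tub while the lid is not yet nearly shut (contact force between the fingers and tub above 15 N and value of joint lid above 0.15 rad).
It fails at once if a bystander (can, mug, jar, bowl, dish or bottle) is moved more than 40 mm or tipped (distance of any of can, mug, jar, bowl, dish, bottle from where it was at the start of the episode above 0.04 m or angle between any of can, mug, jar, bowl, dish, bottle's own z axis and vertical above 0.3 rad).
It also fails if it takes over 61 s, if anything falls off the work surface, if the arm or the gripper's body presses on something with over 40 N, if the wrist force passes 120 N, or if a joint passes its speed limit or range.

### The arm

A 6-joint arm with a two-finger parallel gripper is mounted at the origin on the work surface. World frame = base frame: x ahead of the robot, y to its left, z up, the work surface at z = 0. Lengths are in m, angles in rad, forces in N, time in s.
With the tool pointing down it reaches from about 0.35 to 0.775 m from the base axis. Payload 5.5 kg.
Tool frame: the origin (TCP) lies at the very end of the fingers, on their centre line; the grasp point (between the pads) lies env.hold_point_z behind it (env.hold_point_z is the distance from the TCP to the grasp point, in m); z points along the fingers, y is the line along which they close (so a half turn about z gives the same grasp; the last joint's range is limited). The gripper opens to 85 mm and grips with 20 to 120 N. Pads are 22 mm wide; open, the fingers measure 114 mm over their backs; the gripper's body (76 mm by 85 mm) begins 54 mm behind the grasp point. The pads swing forward as they close: fully open they stand 13 mm farther back than shut.
Start: joints at [-0.14, 0.313, 0.046, 1.304, 0, 1.431], TCP at [0.575, -0, 0.231] pointing down, gripper open.
Joint ranges: [-2.76, 2.76], [-0.86, 1.69], [-1.03, 1.26], [-2.2, 2.34], [-1.47, 1.5], [-3.14, 3.14]. Speed limits (rad/s): [2.57, 2.57, 3.14, 3.14, 3.14, 3.14].

### API

Orientations are given as a unit quaternion [w, x, y, z].
In Python, from workcell import env gives the robot as it stands.
- The arm moves only by the tool carry_out, never from a script. Its argument "steps" is a list of rows, each a list of 3 entries, a list of its own where there are three numbers: the turn, a rotation vector about the tool's x, y, z in degrees, then the shift along the tool's x, y, z in cm, then the closure in counts, from 0 (fully open) to 255 (shut). A call has exactly 8 rows; each row is the pose to reach, as a shift and turn from the pose commanded when the call began, along the tool's axes at that moment; what a row does not reach only later rows make up. A row lasts 1/8 s, in which the tool goes at most 62.5 mm and 10.7 degrees, less where a joint would pass 70% of its speed; a pose out of reach is approached as far as the arm can. A call with a gripper value outside its range is refused whole. The fingers move at their own pace and stop on an object; "force" is the grip in N (left out, the last holds). Time passes only in rows, so rows that repeat a pose let the fingers close, or fill a call up. It gives the time, the measured TCP pose, the force, the opening and the grip force at its end, in the units of the state.
- env.get_state(): the state, without advancing time (a new reading comes with each control period).
- env.read_camera(name): name is "scene" or "side" or "wrist"; returns (picture, depth): 480x640x3 uint8, red, green, blue; 480x640 float32, m along the optical axis (not along the pixel's ray), 0 where there is no reading.
- env.get_calibration(name): a dict with "fx", "fy", "cx", "cy" (pixels), "D" ([k1, k2, p1, p2, k3] as OpenCV has them; the pictures are not rectified), "origin" and "orientation" of the camera in the world. Camera axes: x right, y up, looking along -z (the intrinsics and any distortion apply to the point x, -y, -z); pixel columns grow to the right and rows downward; lengths in m; the calibration is good to about 2 mm. A picture is of the moment at which its call begins: read the wrist's pose just before it. get_calibration takes no time and is no camera call; for the wrist camera it gives the pose at the moment of the call.
- env.hand_in(): hands the job in; it is judged then, once.
The state is a dict: "clock": time; "joint_pos": joint angles; "qvel": joint speeds; "tau": joint torques, N m; "tcp_pos": TCP position; "orientation": TCP orientation; "wrist_force": force on the tool from outside, world axes, zero at the start; "ft_torque": the same for the moment, N m; "finger_gap": finger opening in m; "grip_force": force on a finger pad.
Only numpy, scipy, OpenCV 4.12 (cv2) and the standard library are available. Lean on these libraries where they do the work, as an engineer would, in place of code of your own. Each camera call takes 0.05 s, during which the arm holds its last target. There are 200 camera calls.

## Working session

There is one attempt and no reset: what is moved stays moved. The work goes in short steps, Python scripts to look and compute and a tool call to move; the robot and the scene stay as the last step left them, time stands still between calls to the robot, and variables do not carry over. Pictures are saved under pics/ and viewed, at most 10 in all, crops included, and the job is handed in when it is done.

Besides the shell and the picture viewer there is one more tool, called after ">>>" by a JSON object that holds its "api" and its "payload". carry_out: Moves the arm, as the interface text tells. Its arguments: {"type":"object","properties":{"steps":{"type":"array","items":{"type":"array"}},"force":{"type":"number"}},"required":["steps"]}

```bash
mkdir -p pics; ls; cat > h.py <<'E'
import numpy as np, cv2
from workcell import env
from scipy.spatial.transform import Rotation as R
def rot(q): return R.from_quat([q[1],q[2],q[3],q[0]])
def look(n):
    c=env.get_calibration(n); im,d=env.read_camera(n); return im,d,c
def cloud(d,c):
    h,w=d.shape; v,u=np.mgrid[0:h,0:w].astype(np.float32)
    K=np.array([[c['fx'],0,c['cx']],[0,c['fy'],c['cy']],[0,0,1.]])
    p=cv2.undistortPoints(np.stack([u.ravel(),v.ravel()],1)[:,None].astype(np.float64),K,np.array(c['D'],float))[:,0]
    z=d.ravel(); P=np.stack([p[:,0]*z,-p[:,1]*z,-z],1)
    W=rot(c['orientation']).apply(P)+np.array(c['origin']); W[z==0]=np.nan
    return W.reshape(h,w,3)
E
python3 - <<'E'
from h import *
print(env.get_state(), env.hold_point_z)
for n in ("scene","side"):
    im,d,c=look(n); np.savez(f"{n}.npz",im=im,d=d,W=cloud(d,c)); cv2.imwrite(f"pics/{n}0.png",im[:,:,::-1]); print(n,c['origin'],(d>0).mean())
E
```

```text
pics
{'clock': 0.0, 'joint_pos': array([-1.39566999e-01,  3.13976409e-01,  4.49708164e-02,  1.30357511e+00,
        1.47062216e-05,  1.43119235e+00]), 'qvel': array([-1.83384676e-03,  7.93550237e-04, -1.72308633e-03, -1.33882877e-04,
        3.99614065e-05,  8.45551423e-04]), 'tau': array([-2.90074182e-03, -4.80629075e+01,  2.98531097e+01,  1.95313990e-02,
       -3.83516899e-04, -4.27451073e-05]), 'tcp_pos': array([5.74496496e-01, 8.45377653e-05, 2.30419166e-01]), 'orientation': array([-7.16937141e-04,  7.07093430e-01,  7.07119569e-01, -5.31089435e-04]), 'wrist_force': array([-0.58662775, -0.00654912, -0.02582117]), 'ft_torque': array([ 0.0107024 , -0.03202145,  0.02681889]), 'grip_force': 0.0, 'finger_gap': 0.08537239636552854} 0.0187
scene [ 1.02217434 -0.71021692  1.0428304 ] 0.99548828125
side [-0.39275093  0.52525658  1.18966809] 0.996103515625
```

View pics/scene0.png

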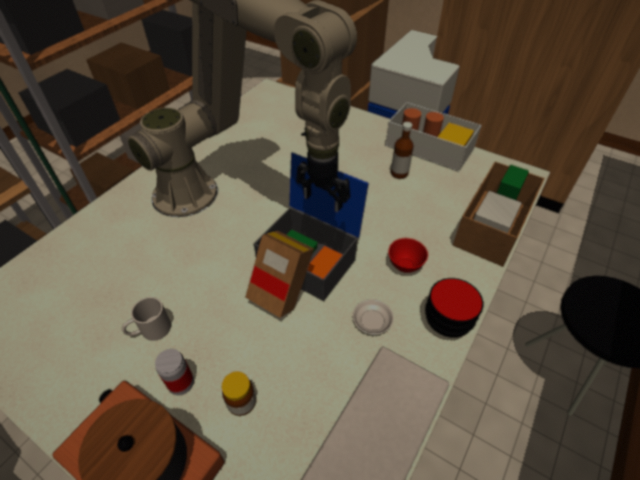

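View pics/side0.png

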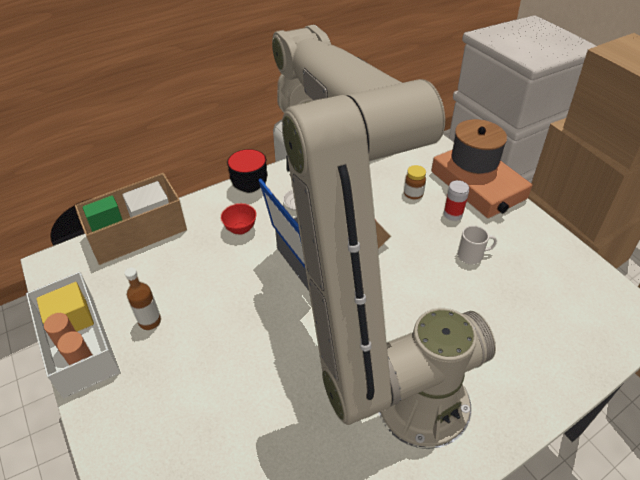

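The scene view shows the carton at about (278,272) with its yellow top strip at (290,243). The tub is around (305,248), the lid is blue at (328,195), and the gripper is just in front of the lid. The side view is mostly blocked by the arm. Next I measure from the masks and depth.

```bash
python3 - <<'E'
from h import *
np.set_printoptions(precision=3,suppress=True)
D={n:np.load(n+".npz") for n in("scene","side")}
def pts(n,lo,hi,box=None,zmin=.01):
    im,W=D[n]['im'],D[n]['W']; hsv=cv2.cvtColor(im,cv2.COLOR_RGB2HSV)
    m=cv2.inRange(hsv,np.array(lo),np.array(hi)); k=np.zeros_like(m); u0,v0,u1,v1=box; k[v0:v1,u0:u1]=1
    m=cv2.erode(m*k,np.ones((2,2))); P=W[m>0]; P=P[~np.isnan(P[:,0])]; return P[P[:,2]>zmin]
def plane(P):
    for _ in range(4):
        c=P.mean(0); n=np.linalg.svd(P-c,full_matrices=False)[2][2]; r=(P-c)@n; P=P[abs(r)<max(.004,1.5*r.std())]
    return c,n,P
L=pts("scene",(105,120,30),(130,255,255),(280,145,375,245))
c,n,P=plane(L); print("lid",len(P),c,n,P.min(0),P.max(0)); 
lidn=n
for a in range(4): pass
r=cv2.minAreaRect
# lid frame: horizontal dir
n=n*np.sign(n[1]); hx=np.cross([0,0,1],n); hx/=np.linalg.norm(hx); up=np.cross(n,hx); 
s=(P-c)@hx; t=(P-c)@up
print("n",n,"tilt of lid (angle)",np.pi/2+np.arcsin(n[2])*-1,"hx",hx,"s",np.percentile(s,[1,99]),"t",np.percentile(t,[1,99]),"top mid",c+hx*s.mean()+up*np.percentile(t,99),"z",np.percentile(P[:,2],[1,99]))
Y=pts("scene",(20,120,60),(32,255,255),(260,225,320,260))
print("yellow",len(Y),Y.mean(0),Y.min(0),Y.max(0))
im,W=D["scene"]['im'],D["scene"]['W']
# carton broad face (red+brown+label) region
B=pts("scene",(0,60,30),(19,255,255),(240,230,312,320))
c,n,P=plane(B); n*=-np.sign(n[1]); 
print("carton -y face",len(P),c,n,"tilt",np.arcsin(n[2]),"yaw of +y",np.arctan2(-n[1],-n[0])-np.pi/2)
hx=np.cross(-n,[0,0,1]);hx/=np.linalg.norm(hx);up=np.cross(hx,-n)
s=(P-c)@hx;t=(P-c)@up;print(hx,up,np.percentile(s,[1,50,99]),np.percentile(t,[1,99]))
cs=(np.percentile(s,1)+np.percentile(s,99))/2
for q in(1,99): print("edge mid -y face",c+hx*cs+up*np.percentile(t,q))
# tub dark rim
T=W[200:300,240:365].reshape(-1,3); I=im[200:300,240:365].reshape(-1,3)
hsv=cv2.cvtColor(I[None],cv2.COLOR_RGB2HSV)[0]
m=(hsv[:,1]<80)&(hsv[:,2]<110)&(T[:,2]>.09)&(T[:,2]<.108); Q=T[m]; print("rim",len(Q),Q.min(0),Q.max(0)); print(cv2.minAreaRect((Q[:,:2]*1000).astype(np.float32)))
# bystanders
for k,b in dict(can=(155,345,195,395),mug=(120,295,172,342),jar=(218,370,258,415),bowl=(385,235,430,275),dish=(352,298,395,337),bottle=(388,120,416,182)).items():
    q=W[b[1]:b[3],b[0]:b[2]].reshape(-1,3); q=q[q[:,2]>.015]; print(k,np.median(q,0),np.percentile(q,2,0),np.percentile(q,98,0))
E
```

```text
lid 2295 [0.552 0.07  0.176] [ 0.007  0.99  -0.139] [0.417 0.057 0.101] [0.657 0.088 0.286]
n [ 0.007  0.99  -0.139] tilt of lid (angle) 1.7099238613096701 hx [-1.     0.008  0.   ] s [-0.102  0.131] t [-0.072  0.107] top mid [0.553 0.085 0.282] z [0.104 0.282]
yellow 112 [ 0.542 -0.117  0.182] [ 0.484 -0.127  0.174] [ 0.596 -0.108  0.19 ]
carton -y face 2350 [ 0.544 -0.196  0.121] [ 0.013 -0.83   0.558] tilt 0.5916993894006516 yaw of +y 0.015375415138258353
[ 1.     0.015 -0.   ] [-0.009  0.558  0.83 ] [-0.063 -0.002  0.055] [-0.093  0.094]
edge mid -y face [ 0.541 -0.248  0.043]
edge mid -y face [ 0.539 -0.144  0.199]
rim 503 [ 0.414 -0.124  0.09 ] [0.657 0.061 0.105]
((534.5097045898438, -31.160049438476562), (184.26071166992188, 242.6619415283203), 89.3366470336914)
can [ 0.503 -0.521  0.11 ] [ 0.46  -0.548  0.02 ] [ 0.517 -0.488  0.125]
mug [ 0.309 -0.443  0.059] [ 0.278 -0.501  0.018] [ 0.356 -0.401  0.091]
jar [ 0.653 -0.477  0.097] [ 0.614 -0.505  0.02 ] [ 0.675 -0.442  0.103]
bowl [0.787 0.145 0.043] [0.739 0.063 0.016] [0.843 0.172 0.064]
dish [ 0.789 -0.085  0.022] [ 0.747 -0.156  0.015] [ 0.85  -0.052  0.027]
bottle [0.585 0.485 0.091] [0.474 0.46  0.019] [0.623 0.691 0.209]
```

Checks:
- **Tub:** centre (0.535, -0.031), yaw about 0, footprint 184x243 mm, which matches.
- **Carton:** tilt is 34°. Its top +y edge is at about (0.54, -0.082, 0.157), an overhang of 39 mm at the expected height.
- **Lid:** about 1.71 rad.

The tool axes map as x = world y, y = world x, z = down. I'll close the fingers and move in between the lid and the carton.

>>> {"api": "carry_out", "payload": {"steps": [[[0,0,0],[0,-1,1],255],[[0,0,0],[-0.5,-2,2.5],255],[[0,0,0],[-1,-3.5,4],255],[[0,0,0],[-2,-3.5,6],255],[[0,0,0],[-3,-3.5,8],255],[[0,0,0],[-4,-3.5,9],255],[[0,0,0],[-5,-3.5,9],255],[[0,0,0],[-5,-3.5,9],255]], "force": 40}}

```text
clock: 1.1
tcp_pos: [0.5406, -0.0508, 0.1419]
orientation: [0.0, 0.707, 0.707, 0.0]
wrist_force: [0.5, 1.3, 0.7]
finger_gap: 0.0002
grip_force: 0.0
```

>>> {"api": "carry_out", "payload": {"steps": [[[0,0,0],[-0.6,0,0],255],[[0,0,0],[-1.2,0,0],255],[[0,0,0],[-1.7,0,0],255],[[0,0,0],[-2.2,0,0],255],[[0,0,0],[-2.7,0,0],255],[[0,0,0],[-3.2,0,0],255],[[0,0,0],[-3.7,0,0],255],[[0,0,0],[-4.2,0,0],255]]}}

```text
clock: 2.1
tcp_pos: [0.54, -0.0924, 0.1412]
orientation: [0.0, 0.707, 0.707, -0.0]
wrist_force: [-0.1, 0.9, 0.5]
finger_gap: -0.0001
grip_force: 0.1
```

```bash
python3 - <<'E'
from h import *
im,d,c=look("scene"); cv2.imwrite("pics/s1.png",cv2.resize(im[140:340,200:440,::-1],None,fx=3,fy=3))
E
```

```text
(no output)
```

View pics/s1.png

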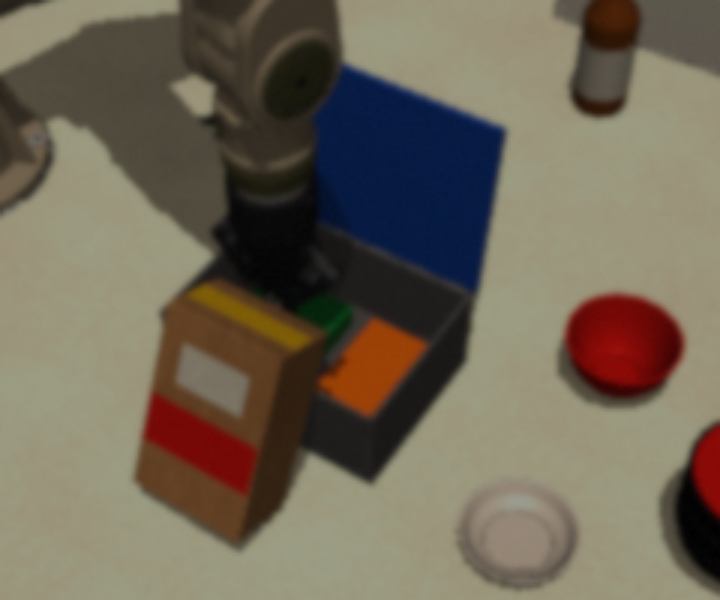

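The carton is swinging up about its lower edge, which is off the table at crop (240,545). Its top is at crop (255,310), and the lid and bystanders haven't moved. I'll keep going, more slowly, through the balance point.

>>> {"api": "carry_out", "payload": {"steps": [[[0,0,0],[-0.4,0,0],255],[[0,0,0],[-0.8,0,0],255],[[0,0,0],[-1.1,0,0],255],[[0,0,0],[-1.4,0,0],255],[[0,0,0],[-1.7,0,0],255],[[0,0,0],[-2.0,0,0],255],[[0,0,0],[-2.3,0,0],255],[[0,0,0],[-2.3,0,0],255]]}}

```text
clock: 3.15
tcp_pos: [0.5401, -0.1152, 0.1413]
orientation: [0.0, 0.707, 0.707, 0.0]
wrist_force: [-0.0, 0.0, -0.3]
finger_gap: 0.0004
grip_force: 0.0
```

```bash
cat > c.py <<'E'
from h import *
np.set_printoptions(precision=3,suppress=True)
im,d,c=look("scene");W=cloud(d,c)
hsv=cv2.cvtColor(im,cv2.COLOR_RGB2HSV); m=cv2.inRange(hsv,(0,60,30),(19,255,255)); k=np.zeros_like(m);k[225:325,225:315]=1
P=W[cv2.erode(m*k,np.ones((3,3)))>0];P=P[(P[:,2]>.005)&(P[:,1]<-.13)]
for _ in range(6):
    q=P.mean(0); n=np.linalg.svd(P-q,full_matrices=False)[2][2]; r=(P-q)@n; P=P[abs(r)<max(.004,1.5*r.std())]
n*=-np.sign(n[1]); print("carton",len(P),q,n,"tilt deg",np.degrees(np.arcsin(n[2])),P.min(0),P.max(0))
E
python3 c.py
```

```text
carton 821 [ 0.552 -0.273  0.126] [ 0.198 -0.975 -0.104] tilt deg -5.943556234128611 [ 0.481 -0.294  0.02 ] [ 0.6   -0.244  0.194]
```

```bash
python3 - <<'E'
from h import *
im,d,c=look("scene"); cv2.imwrite("pics/s2.png",cv2.resize(im[140:340,200:440,::-1],None,fx=3,fy=3))
E
python3 c.py
```

```text
carton 816 [ 0.551 -0.274  0.123] [ 0.176 -0.979 -0.103] tilt deg -5.913640166458298 [ 0.481 -0.292  0.02 ] [ 0.6   -0.247  0.194]
```

View pics/s2.png

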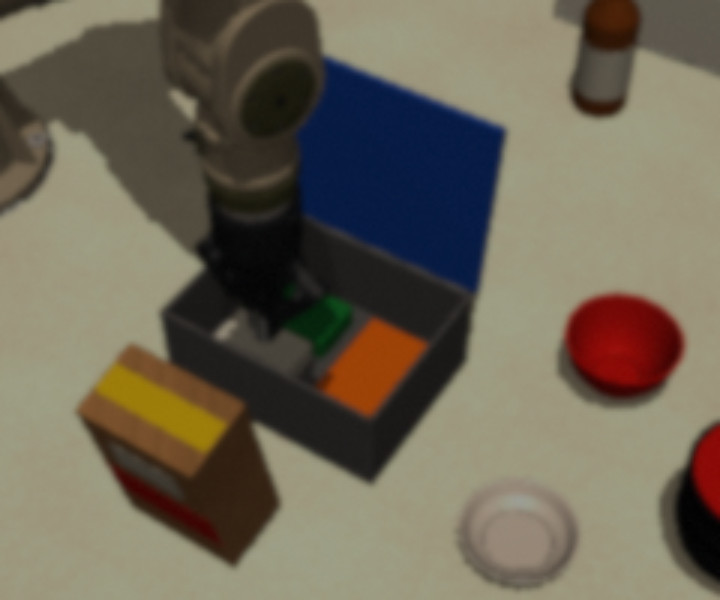

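The carton stands upright on its base, parallel to the tub with a clear gap (top at crop 80–245, 345–475). Next I lift clear, cross above the lid's top edge (z 0.285) and come down behind it.

>>> {"api": "carry_out", "payload": {"steps": [[[0,0,0],[2,0,-1],255],[[0,0,0],[4,0,-4],255],[[0,0,0],[6,0,-8],255],[[0,0,0],[7,0,-12],255],[[0,0,0],[7,0,-15],255],[[0,0,0],[7,0,-18],255],[[0,0,0],[7,0,-18],255],[[0,0,0],[7,0,-18],255]]}}

```text
clock: 4.3
tcp_pos: [0.5398, -0.0443, 0.321]
orientation: [-0.0, 0.707, 0.707, 0.0]
wrist_force: [-0.7, -0.4, -0.6]
finger_gap: -0.0001
grip_force: 0.0
```

>>> {"api": "carry_out", "payload": {"steps": [[[0,0,0],[2,0,0],255],[[0,0,0],[5,0,0],255],[[0,0,0],[9,0,0],255],[[0,0,0],[13,0,0],255],[[0,0,0],[17,0,0],255],[[0,0,0],[19.5,0,0],255],[[0,0,0],[19.5,0,0],255],[[0,0,0],[19.5,0,0],255]]}}

```text
clock: 5.3
tcp_pos: [0.5395, 0.1502, 0.3206]
orientation: [-0.0, 0.707, 0.707, -0.001]
wrist_force: [0.5, -0.1, -0.2]
finger_gap: -0.0
grip_force: 0.0
```

```bash
python3 - <<'E'
from h import *
np.set_printoptions(precision=3,suppress=True)
im,d,c=look("scene");W=cloud(d,c); print(env.get_state()['tcp_pos'],env.get_state()['wrist_force'])
hsv=cv2.cvtColor(im,cv2.COLOR_RGB2HSV)
m=cv2.inRange(hsv,(20,120,60),(32,255,255)); k=np.zeros_like(m);k[250:300,220:290]=1
Y=W[cv2.erode(m*k,np.ones((2,2)))>0]; A=np.c_[Y[:,:2]-Y[:,:2].mean(0),np.ones(len(Y))]
print("carton top",Y.mean(0),np.linalg.lstsq(A,Y[:,2],rcond=None)[0],cv2.minAreaRect((Y[:,:2]*1000).astype(np.float32)))
m=cv2.inRange(hsv,(105,120,30),(130,255,255));m[:, :270]=0;m[:,380:]=0;m[:140]=0;m[250:]=0
L=W[cv2.erode(m,np.ones((2,2)))>0];L=L[(L[:,2]>.105)]
print("lid z,y",np.percentile(L,[1,99],0), "angle",np.pi/2+np.arctan(np.polyfit(L[:,2],L[:,1],1)[0]))
cv2.imwrite("pics/s3.png",im[100:400,150:450,::-1])
E
```

```text
[0.54  0.15  0.321] [0.6   0.571 0.033]
carton top [ 0.541 -0.226  0.19 ] [ 0.002 -0.027  0.19 ] ((540.408447265625, -225.80152893066406), (115.2064437866211, 29.478771209716797), 0.16090552508831024)
lid z,y [[0.422 0.059 0.107]
 [0.654 0.087 0.282]] angle 1.7105317758021297
```

View pics/s3.png

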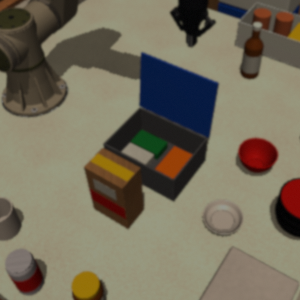

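The carton is upright: its top is level at z = 0.190. The lid is still at 1.71 rad and the gripper is behind it. I'll go down to z = 0.24 and start pushing in -y.

>>> {"api": "carry_out", "payload": {"steps": [[[0,0,0],[0,0,3],255],[[0,0,0],[0,0,6],255],[[0,0,0],[0,0,8],255],[[0,0,0],[0,0,8],255],[[0,0,0],[-1,0,8],255],[[0,0,0],[-2,0,8],255],[[0,0,0],[-3,0,8],255],[[0,0,0],[-3.5,0,8],255]]}}

```text
clock: 6.35
tcp_pos: [0.5403, 0.114, 0.2418]
orientation: [0.0, 0.707, 0.707, 0.0]
wrist_force: [-0.3, -0.4, -1.2]
finger_gap: 0.0001
grip_force: 0.0
```

>>> {"api": "carry_out", "payload": {"steps": [[[0,0,0],[-0.8,0,0],255],[[0,0,0],[-1.7,0,0],255],[[0,0,0],[-2.6,0,0],255],[[0,0,0],[-3.5,0,0],255],[[0,0,0],[-4.5,0,0],255],[[0,0,0],[-5.5,0,0],255],[[0,0,0],[-6.5,0,0],255],[[0,0,0],[-7.5,0,0],255]]}}

```text
clock: 7.35
tcp_pos: [0.5399, 0.0393, 0.2412]
orientation: [-0.0, 0.707, 0.707, -0.0]
wrist_force: [1.0, 1.5, -0.2]
finger_gap: 0.0005
grip_force: 0.6
```

>>> {"api": "carry_out", "payload": {"steps": [[[0,0,0],[-0.8,0,0],255],[[0,0,0],[-1.7,0,0],255],[[0,0,0],[-2.7,0,0.3],255],[[0,0,0],[-3.7,0,0.7],255],[[0,0,0],[-4.7,0,1.3],255],[[0,0,0],[-5.6,0,1.9],255],[[0,0,0],[-6.5,0,2.6],255],[[0,0,0],[-7.3,0,3.3],255]]}}

```text
clock: 8.35
tcp_pos: [0.54, -0.0337, 0.2078]
orientation: [0.0, 0.707, 0.707, -0.0]
wrist_force: [0.9, 0.4, 0.9]
finger_gap: 0.0002
grip_force: 0.4
```

```bash
python3 - <<'E'
from h import *
im,d,c=look("scene"); cv2.imwrite("pics/s4.png",cv2.resize(im[140:340,200:440,::-1],None,fx=3,fy=3))
E
```

```text
(no output)
```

View pics/s4.png

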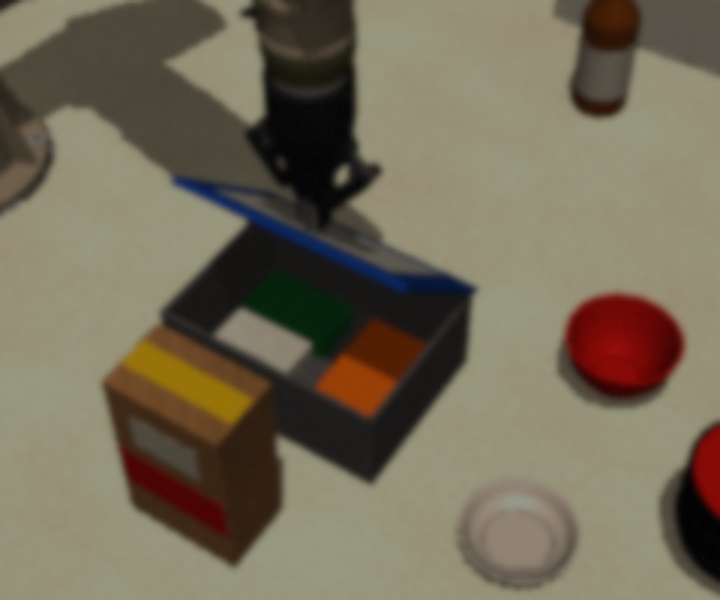

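The lid is pushed down to about 0.75 rad, with the tip pressing on the white panel at crop (315,215). The carton is still standing clear. I'll carry on along the arc.

>>> {"api": "carry_out", "payload": {"steps": [[[0,0,0],[-0.85,0,0.85],255],[[0,0,0],[-1.5,0,1.7],255],[[0,0,0],[-2.2,0,2.6],255],[[0,0,0],[-2.8,0,3.6],255],[[0,0,0],[-3.3,0,4.6],255],[[0,0,0],[-3.7,0,5.6],255],[[0,0,0],[-4.0,0,6.7],255],[[0,0,0],[-4.3,0,7.8],255]]}}

```text
clock: 9.4
tcp_pos: [0.5401, -0.0762, 0.1296]
orientation: [0.0, 0.707, 0.707, 0.0]
wrist_force: [-0.1, 0.3, -0.3]
finger_gap: 0.0001
grip_force: 0.3
```

>>> {"api": "carry_out", "payload": {"steps": [[[0,0,0],[-0.1,0,0.6],255],[[0,0,0],[-0.2,0,1.2],255],[[0,0,0],[-0.3,0,1.7],255],[[0,0,0],[-0.3,0,2.1],255],[[0,0,0],[-0.3,0,2.3],255],[[0,0,0],[-0.3,0,2.4],255],[[0,0,0],[-0.3,0,2.4],255],[[0,0,0],[-0.3,0,2.4],255]]}}

```text
clock: 10.4
tcp_pos: [0.5402, -0.0791, 0.1084]
orientation: [0.001, 0.707, 0.707, 0.0]
wrist_force: [-5.4, 1.1, 13.2]
finger_gap: 0.0003
grip_force: 6.6
```

The lid bottomed out at z = 0.108 with 13 N of reaction, so it's shut. I'll lift off and check.

>>> {"api": "carry_out", "payload": {"steps": [[[0,0,0],[0,0,0],255],[[0,0,0],[0,0,0],255],[[0,0,0],[0,0,-1],255],[[0,0,0],[1,0,-4],255],[[0,0,0],[3,0,-8],255],[[0,0,0],[5,0,-12],255],[[0,0,0],[8,0,-15],255],[[0,0,0],[8,0,-15],255]]}}

```text
clock: 11.4
tcp_pos: [0.5416, 0.0024, 0.2594]
orientation: [0.002, 0.706, 0.708, 0.002]
wrist_force: [-0.1, -1.0, -0.2]
finger_gap: -0.0003
grip_force: 0.0
```

```bash
python3 - <<'E'
from h import *
np.set_printoptions(precision=4,suppress=True)
im,d,c=look("scene");W=cloud(d,c)
cv2.imwrite("pics/s5.png",cv2.resize(im[140:340,200:440,::-1],None,fx=3,fy=3))
m=(W[...,0]>.43)&(W[...,0]<.64)&(W[...,1]>-.12)&(W[...,1]<.05)&(W[...,2]>.09)&(W[...,2]<.14)
L=W[m]; A=np.c_[L[:,:2]-L[:,:2].mean(0),np.ones(len(L))]; print("lid plane",len(L),np.linalg.lstsq(A,L[:,2],rcond=None)[0], "edge z",np.median(L[L[:,1]<-.105][:,2]))
hsv=cv2.cvtColor(im,cv2.COLOR_RGB2HSV)
m=cv2.inRange(hsv,(20,120,60),(32,255,255)); k=np.zeros_like(m);k[240:300,220:300]=1
Y=W[cv2.erode(m*k,np.ones((2,2)))>0]; A=np.c_[Y[:,:2]-Y[:,:2].mean(0),np.ones(len(Y))]
print("carton top",Y.mean(0),np.linalg.lstsq(A,Y[:,2],rcond=None)[0])
s=env.get_state();print(s['tcp_pos'],s['wrist_force'])
E
```

```text
lid plane 3313 [ 0.     -0.0011  0.1089] edge z 0.10848470981979108
carton top [ 0.5414 -0.2259  0.1905] [ 0.0043 -0.0248  0.1905]
[0.5408 0.0015 0.2575] [-0.7664  0.9962 -0.0393]
```

View pics/s5.png

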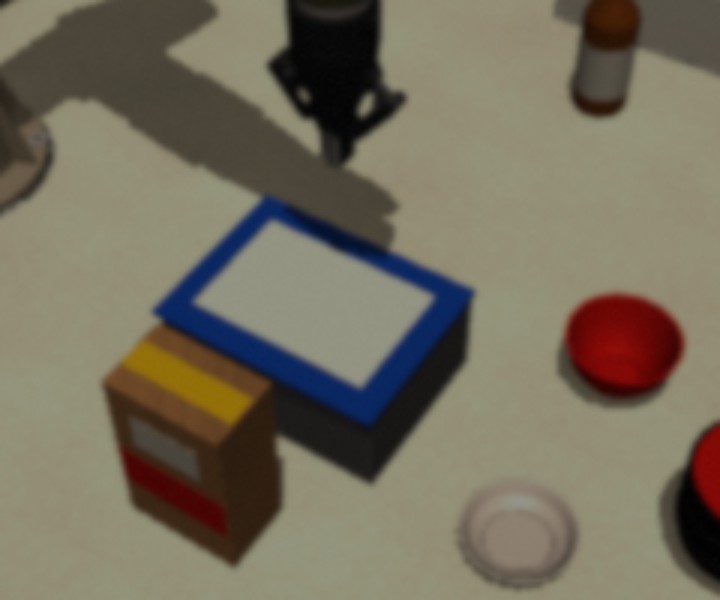

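The lid is flat on the rim (slope 0.001, edge at z = 0.1085), the carton is upright at crop (190,440), the gripper touches nothing, and the bystanders in view haven't moved. I'm handing in.

```bash
python3 -c "
from workcell import env
print(env.hand_in())"
```

```text
the job is handed in; nothing more can be done
None
```

The carton stands upright by itself on its spot and the tub's lid is fully shut; the job is handed in, and no verdict was returned.

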